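Deal tissue packs onto two sloping stands

ROBOT

A 6-joint arm with a two-finger parallel gripper is mounted at the origin on the work surface; the furniture and walls round the work are solid. World frame = base frame: x ahead of the robot, y to its left, z up, the work surface at z = 0. Lengths are in m, angles in rad, forces in N, time in s.
With the tool pointing down it reaches from about 0.4 to 0.825 m from the base axis. Payload 7 kg.
Tool frame: the origin (TCP) lies between the finger pads; the fingertips stand arm.nose_length ahead of it and the grasp point (between the pads) is the TCP (arm.nose_length is the distance from the TCP to the fingertips, in m); x points along the fingers, z is the direction in which the jaws open and shut, and the axes are right-handed (so a half turn about x gives the same grasp; the last joint's range is limited). The gripper opens to 88 mm and grips with 3 to 60 N. Pads are 19 mm wide; open, the fingers measure 130 mm over their backs; the gripper's body (78 mm by 193 mm) begins 47 mm behind the grasp point.
Start: joints at [1.46, 0.359, 0.012, 0, -1.224, -0.288], TCP at [0.262, 0.622, 0.246] pointing down, gripper open.
Joint ranges: [-3.07, 3.07], [-1.43, 2.12], [-1.02, 1.25], [-3.03, 1.67], [-3.05, -0], [-3.03, 3.03]. Speed limits (rad/s): [2.39, 2.39, 3.01, 3.14, 3.14, 3.14].

INTERFACE

Orientations are given as [roll, pitch, yaw] about the fixed x, y, z axes, in that order (R = Rz(yaw) Ry(pitch) Rx(roll)).
In Python, from station import arm, viewer, spotter gives the robot as it stands.
- The arm moves only by the shell command python3 -m handwheel 'ROWS' [FORCE]. ROWS is a JSON object of lists of equal length, an entry for each row: "gripper": the gripper command: -1 is shut, 1 is fully open, values between are in proportion; "travel": the shift along the world's x, y, z each as a share of 500 mm, from -1 to 1, a list of three; "spin": the turn about the world's z as a share of 45 degrees, from -1 to 1. A call has 1 to 20 rows; each row is the pose to reach, as a shift and turn from the pose commanded when the call began; what a row does not reach only later rows make up. A row lasts 1/10 s, in which the tool goes at most 50 mm and 8.59 degrees, less where a joint would pass 70% of its speed; a pose out of reach is approached as far as the arm can. A call with a number of a shift or a turn outside -1 to 1 is refused whole. A call with a gripper value outside its range is refused whole. The fingers move at their own pace and stop on an object; FORCE is the grip in N (left out, the last holds). Time passes only in rows, so rows that repeat a pose let the fingers close. It gives the time, the measured TCP pose, the force and the opening at its end, in the units of the state.
- arm.get_state(): the state, without advancing time (a new reading comes with each control period).
- viewer.grab_frame(name): name is "side" or "top"; returns a dict with "pixels" (480x640x3 uint8, blue, green, red), "fx", "fy", "cx", "cy" (pixels), "k1" (the pictures are not rectified: a ray, as slopes to the right and down, at radius r is drawn at 1 + k1 r^2 times it, then the intrinsics apply), "eye" and "attitude" of the camera in the world. Camera axes: x right, y down, z forward; pixel columns grow to the right and rows downward; lengths in m; the calibration is good to about 2 mm. A picture is of the moment at which its call begins. There is no depth.
- arm.job_done(): hands the job in, once; it reports no verdict.
Trained networks look in the newest picture that a camera, given by its name, has taken for a name from the list of things; names that differ only in an ending like _2 or _b are one class to them, and where a whole thing is asked for, a point or a joint stands for the part that bears it (a point fixed in the world has none). Each returns a list of dicts, best first, with "conf" (0 to 1); they miss things now and then, are a little off and sometimes report something else, mostly with a low value. They report only what shows in the picture. A call takes as long as a camera call. They do not tell look-alikes from the thing itself.
- spotter.spot_in(camera, label): "rect" ([left, top, right, bottom] in pixels, round what is visible of it).
- spotter.tip_of(camera, label): "at" ([column, row] in pixels: a listed point, or the origin of a listed thing).
The state is a dict: "t": time; "q": joint angles; "qd": joint speeds; "joint_efforts": joint torques, N m; "eef_pos": TCP position; "ee_rot": TCP orientation; "force": force on the tool from outside, world axes, zero at the start; "moment": the same for the moment, N m; "width": finger opening in m.
Only numpy, scipy, OpenCV 4.12 (cv2) and the standard library are available. Lean on these libraries where they do the work, as an engineer would, in place of code of your own. Each camera call takes 0.05 s, during which the arm holds its last target.

TASK

Deal the four tissue packs from the top of the pile onto the two sloping stands, one at a time in turn and starting with the white stand, so that each stand ends with a violet pack and a blue pack on top of it. Lay each pack flat in the middle of the board with its length running up the slope and, before you deal the next, press it gently but positively down the slope until its end butts against the ledge. Do not ram the ledges, and leave the mug, the sugar tin and the salt shaker where they are.

Things in the scene. Friction and masses are not known exactly. Their poses are not given: they have to be found in the camera images.
- violet_upper_centre (a point): violet paper-wrapped tissue pack, a stiff box 55 x 105 x 24 mm (own x, y, z), 40 to 85 g, top of the pile at the start. The point is the pack's centre, 12 mm above its underside; y along its 105 mm length, x across its 55 mm width.
- violet_upper: the same pack (violet upper), with its origin at the centre of its underside.
- violet_lower_centre (a point): violet paper-wrapped tissue pack, a stiff box 55 x 105 x 24 mm (own x, y, z), 40 to 85 g, second from the top at the start. The point is the pack's centre, 12 mm above its underside; y along its 105 mm length, x across its 55 mm width.
- violet_lower: the same pack (violet lower), with its origin at the centre of its underside.
- blue_upper_centre (a point): blue-and-white paper-wrapped tissue pack, a stiff box 55 x 105 x 24 mm (own x, y, z), 40 to 85 g, third from the top at the start. The point is the pack's centre, 12 mm above its underside; y along its 105 mm length, x across its 55 mm width.
- blue_upper: the same pack (blue upper), with its origin at the centre of its underside.
- blue_lower_centre (a point): blue-and-white paper-wrapped tissue pack, a stiff box 55 x 105 x 24 mm (own x, y, z), 40 to 85 g, bottom of the pile, on the worktop at the start. The point is the pack's centre, 12 mm above its underside; y along its 105 mm length, x across its 55 mm width.
- blue_lower: the same pack (blue lower), with its origin at the centre of its underside.
- white_stand_ledge: rigid white ledge along the low edge of the white sloping stand (fixed to the worktop), 100 mm wide, 9 mm thick, 38 mm proud of the board's face. Origin: middle of the inner corner of board face and ledge face, 60 mm above the worktop; x up the face, y across it, z square out of it. A pack fully home has its centre at x = 52.5, y = 0, z = 12 mm, or z = 36 mm if on another pack.
- white_stand_board: white sloping board of the same stand, on a plywood base; same origin and axes as its ledge. It rises 26 degrees (0.45 rad) away from the robot's side; its face is 100 mm wide and reaches 125 mm up from the ledge, with no side walls. Friction may keep a pack from sliding down by itself.
- green_stand_ledge: rigid green ledge along the low edge of the green sloping stand (fixed to the worktop), 100 mm wide, 9 mm thick, 38 mm proud of the board's face. Origin: middle of the inner corner of board face and ledge face, 60 mm above the worktop; x up the face, y across it, z square out of it. A pack fully home has its centre at x = 52.5, y = 0, z = 12 mm, or z = 36 mm if on another pack.
- green_stand_board: green sloping board of the same stand, on a plywood base; same origin and axes as its ledge. It rises 26 degrees (0.45 rad) away from the robot's side; its face is 100 mm wide and reaches 125 mm up from the ledge, with no side walls. Friction may keep a pack from sliding down by itself.
- mug: green mug, 90 mm across, 92 mm high, a bystander; origin under its centre.
- sugar: red tin with white lid, 72 mm across, 94 mm high, a bystander; origin under its centre.
- salt: salt shaker, 44 mm across, 90 mm high, a bystander; origin under its centre.
Things that resemble listed ones, but are neither listed nor needed, are in the scene too. What is shaped like the violet_lower but black or brown is not meant.

How it is judged:
On the way, in this order (a step that is already met when the one before it is completed fails the run):
1. violet upper pack lies flat on the white stand and is pressed against the ledge (over 1 N) (x of violet_upper_centre in the frame of white_stand_ledge between 0.045 and 0.0565 m and y of violet_upper_centre in the frame of white_stand_ledge between -0.013 and 0.013 m and z of violet_upper_centre in the frame of white_stand_ledge between 0.006 and 0.018 m and angle between the y axis of violet_upper_centre and the x axis of white_stand_ledge, either way round below 0.12 rad and angle between the z axis of violet_upper_centre and the z axis of white_stand_ledge, either way round below 0.12 rad and contact force between violet_upper and white_stand_ledge above 1 N), for 0.1 s.
2. violet lower pack lies flat on the green stand and is pressed against the ledge (over 1 N) (x of violet_lower_centre in the frame of green_stand_ledge between 0.045 and 0.0565 m and y of violet_lower_centre in the frame of green_stand_ledge between -0.013 and 0.013 m and z of violet_lower_centre in the frame of green_stand_ledge between 0.006 and 0.018 m and angle between the y axis of violet_lower_centre and the x axis of green_stand_ledge, either way round below 0.12 rad and angle between the z axis of violet_lower_centre and the z axis of green_stand_ledge, either way round below 0.12 rad and contact force between violet_lower and green_stand_ledge above 1 N), for 0.1 s.
3. blue upper pack lies flat on the white stand on its violet pack and is pressed against the ledge (over 1 N) (x of blue_upper_centre in the frame of white_stand_ledge between 0.045 and 0.0565 m and y of blue_upper_centre in the frame of white_stand_ledge between -0.013 and 0.013 m and z of blue_upper_centre in the frame of white_stand_ledge between 0.03 and 0.042 m and angle between the y axis of blue_upper_centre and the x axis of white_stand_ledge, either way round below 0.12 rad and angle between the z axis of blue_upper_centre and the z axis of white_stand_ledge, either way round below 0.12 rad and contact force between blue_upper and white_stand_ledge above 1 N), for 0.1 s.
4. blue lower pack lies flat on the green stand on its violet pack and is pressed against the ledge (over 1 N) (x of blue_lower_centre in the frame of green_stand_ledge between 0.045 and 0.0565 m and y of blue_lower_centre in the frame of green_stand_ledge between -0.013 and 0.013 m and z of blue_lower_centre in the frame of green_stand_ledge between 0.03 and 0.042 m and angle between the y axis of blue_lower_centre and the x axis of green_stand_ledge, either way round below 0.12 rad and angle between the z axis of blue_lower_centre and the z axis of green_stand_ledge, either way round below 0.12 rad and contact force between blue_lower and green_stand_ledge above 1 N), for 0.1 s.
At the end, for the whole second after the job is handed in: Each stand holds a violet pack flat on its board and a blue pack flat on that one, at rest and released: end within about 4 mm of the ledge, within 13 mm of the board's middle line, length within 0.12 rad of the slope direction, flat within 0.12 rad and 6 mm (x of violet_upper_centre in the frame of white_stand_ledge between 0.045 and 0.0565 m and y of violet_upper_centre in the frame of white_stand_ledge between -0.013 and 0.013 m and z of violet_upper_centre in the frame of white_stand_ledge between 0.006 and 0.018 m and angle between the y axis of each of violet_upper_centre, blue_upper_centre and the x axis of white_stand_ledge, either way round below 0.12 rad and angle between the z axis of each of violet_upper_centre, blue_upper_centre and the z axis of white_stand_ledge, either way round below 0.12 rad and linear speed of each of violet_upper, violet_lower, blue_upper, blue_lower below 0.02 m/s and x of violet_lower_centre in the frame of green_stand_ledge between 0.045 and 0.0565 m and y of violet_lower_centre in the frame of green_stand_ledge between -0.013 and 0.013 m and z of violet_lower_centre in the frame of green_stand_ledge between 0.006 and 0.018 m and angle between the y axis of each of violet_lower_centre, blue_lower_centre and the x axis of green_stand_ledge, either way round below 0.12 rad and angle between the z axis of each of violet_lower_centre, blue_lower_centre and the z axis of green_stand_ledge, either way round below 0.12 rad and x of blue_upper_centre in the frame of white_stand_ledge between 0.045 and 0.0565 m and y of blue_upper_centre in the frame of white_stand_ledge between -0.013 and 0.013 m and z of blue_upper_centre in the frame of white_stand_ledge between 0.03 and 0.042 m and x of blue_lower_centre in the frame of green_stand_ledge between 0.045 and 0.0565 m and y of blue_lower_centre in the frame of green_stand_ledge between -0.013 and 0.013 m and z of blue_lower_centre in the frame of green_stand_ledge between 0.03 and 0.042 m); the robot touches nothing.
It fails at once if the mug is shoved more than 30 mm (distance of mug from where it was at the start of the episode above 0.03 m).
It fails at once if the sugar tin is shoved more than 30 mm (distance of sugar from where it was at the start of the episode above 0.03 m).
It fails at once if the salt shaker is shoved more than 30 mm (distance of salt from where it was at the start of the episode above 0.03 m).
It fails at once if a pack is rammed against a ledge (over 30 N) (contact force between any of violet_upper, blue_upper and white_stand_ledge above 30 N or contact force between any of violet_lower, blue_lower and green_stand_ledge above 30 N).
It also fails if it takes over 72 s, if anything falls off the work surface, if the arm or the gripper's body presses on something with over 40 N, if the wrist force passes 120 N, or if a joint passes its speed limit or range.

## Working session

There is one attempt and no reset: what is moved stays moved. The work goes in short steps, Python scripts to look and compute and a shell command to move; the robot and the scene stay as the last step left them, time stands still between calls to the robot, and variables do not carry over. Pictures are saved under pics/ and viewed, and the job is handed in when it is done.

```bash
ls; mkdir -p pics; python3 - <<'E'
from station import arm, viewer, spotter
import cv2
print(arm.get_state(), arm.nose_length)
for c in("side","top"):
    f=viewer.grab_frame(c); cv2.imwrite(f"pics/{c}0.png",f["pixels"])
    print(c,{k:v for k,v in f.items() if k!="pixels"})
    for l in["violet_upper","blue_upper","white_stand_ledge","green_stand_ledge","white_stand_board","green_stand_board","mug","sugar","salt"]:
        print(l,[(r["conf"],r["rect"]) for r in spotter.spot_in(c,l)],[(r["conf"],r["at"]) for r in spotter.tip_of(c,l)])
    for l in["violet_upper_centre","blue_upper_centre"]:
        print(l,[(r["conf"],r["at"]) for r in spotter.tip_of(c,l)])
E
```

```text
pics
{'t': 0.0, 'q': array([ 1.46010457e+00,  3.59368107e-01,  1.10744684e-02, -3.72339385e-04,
       -1.22410751e+00, -2.88123567e-01]), 'qd': array([ 0.00087058,  0.00036305,  0.00098356, -0.00167455,  0.00043488,
        0.00106631]), 'joint_efforts': array([ 7.34117912e-04, -5.82710373e+01,  2.93064415e+01,  6.99800581e+00,
        6.95346709e-03, -1.59070282e-04]), 'eef_pos': array([0.26194339, 0.62160408, 0.24463761]), 'ee_rot': array([ 0.07340609,  1.56915376, -1.89633236]), 'force': array([ 0.54710701, -0.80587307, -0.92495787]), 'moment': array([0.01140744, 0.00816961, 0.06536788]), 'width': 0.08745067324229897} 0.019
side {'fx': 448.1204541043354, 'fy': 448.1204541043354, 'cx': 318.80361915844094, 'cy': 237.3539446129985, 'k1': -0.07265309460668036, 'eye': array([0.34116933, 0.72148073, 0.76475822]), 'attitude': array([-2.31343245, -0.02008917, -3.06798636])}
violet_upper [(0.6, [265.8, 223.0, 316.8, 249.7])] [(0.88, [288.0, 238.4])]
blue_upper [(0.58, [269.5, 257.1, 317.2, 264.5])] [(0.73, [285.7, 191.0]), (0.63, [291.2, 256.9])]
white_stand_ledge [(0.68, [251.0, 312.0, 2
[... 1086 characters left out ...]
4, 338.5, 239.7])] [(0.59, [321.3, 217.1])]
blue_upper [] []
white_stand_ledge [(0.97, [171.1, 200.4, 225.2, 212.5])] [(0.94, [195.2, 202.3])]
green_stand_ledge [(0.68, [389.2, 191.3, 439.2, 203.7])] [(0.66, [322.1, 217.3]), (0.62, [407.6, 193.8])]
white_stand_board [(0.57, [171.8, 141.3, 219.8, 203.8])] [(0.96, [194.6, 200.9])]
green_stand_board [(0.92, [386.9, 138.1, 439.5, 194.9])] [(0.59, [411.0, 194.9])]
mug [(0.92, [188.5, 229.9, 242.8, 273.5])] []
sugar [(0.57, [387.6, 232.7, 429.4, 263.6])] [(0.73, [404.3, 250.4])]
salt [(0.92, [434.1, 235.3, 454.9, 252.8]), (0.2, [387.2, 232.9, 428.6, 264.7])] [(0.81, [444.4, 243.0])]
violet_upper_centre [(0.59, [322.3, 214.1])]
blue_upper_centre []
```

View pics/side0.png

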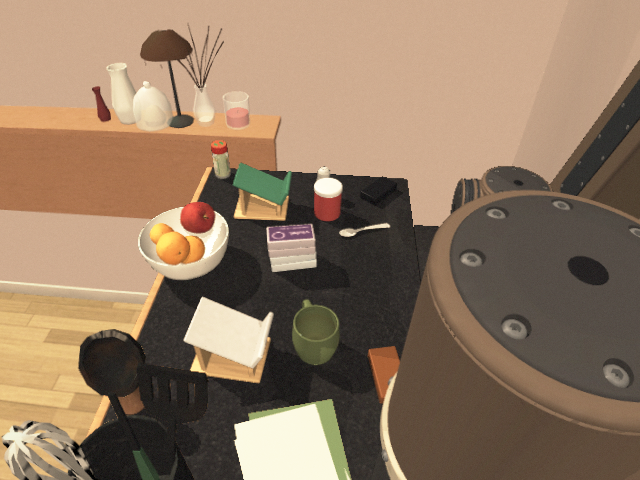

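View pics/top0.png

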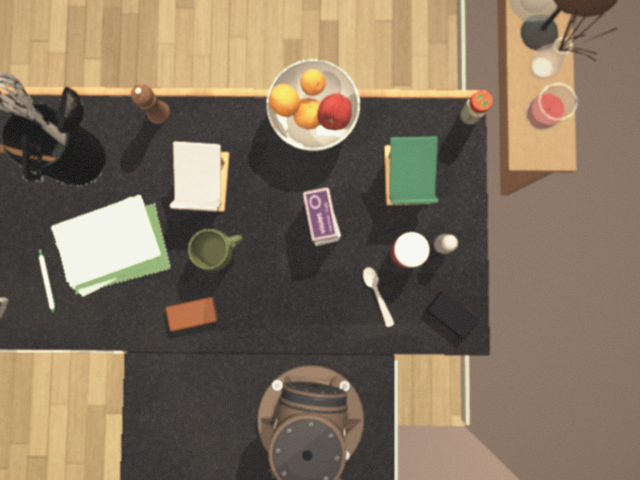

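The top view shows the violet top pack at (321,215), tilted slightly. The white stand is at (197,178) with its ledge at row ~206, and the green stand is at (413,170) with its ledge at row ~198. The mug is at (211,250), the sugar tin at (410,250) and the salt shaker at (446,243).

Things that could be taken for the pack:
- black pack (450,313)
- brown pack (191,314)
- paper pad (115,245)
- pile (321,215), which is violet and is my choice

Next I'll take close crops and triangulate.

```bash
cat > h.py <<'E'
import numpy as np, cv2
from scipy.spatial.transform import Rotation as Ro
def ray(f,p):
    K=np.array([[f["fx"],0,f["cx"]],[0,f["fy"],f["cy"]],[0,0,1.]])
    u=cv2.undistortPoints(np.array([[p]],float),K,np.array([f["k1"],0,0,0,0.]))[0,0]
    return np.array(f["eye"]),Ro.from_euler("xyz",f["attitude"]).as_matrix()@np.array([u[0],u[1],1])
def tri(f1,p1,f2,p2):
    a,d=ray(f1,p1);b,e=ray(f2,p2);d/=np.linalg.norm(d);e/=np.linalg.norm(e)
    s=np.linalg.lstsq(np.stack([d,-e],1),b-a,rcond=None)[0]
    P,Q=a+s[0]*d,b+s[1]*e
    return (P+Q)/2,np.linalg.norm(P-Q)
def plane(f,p,z):
    a,d=ray(f,p);return a+d*(z-a[2])/d[2]
def proj(f,P):
    R=Ro.from_euler("xyz",f["attitude"]).as_matrix();c=R.T@(np.array(P)-f["eye"])
    x,y=c[0]/c[2],c[1]/c[2];k=1+f["k1"]*(x*x+y*y)
    return f["fx"]*x*k+f["cx"],f["fy"]*y*k+f["cy"]
def crop(f,box,name,s):
    l,t,r,b=box
    cv2.imwrite(name,cv2.resize(f["pixels"][t:b,l:r],None,fx=s,fy=s,interpolation=cv2.INTER_CUBIC))
E
python3 - <<'E'
from station import arm, viewer, spotter
from h import *
import pickle
F={c:viewer.grab_frame(c) for c in("side","top")}
pickle.dump(F,open("F0.pkl","wb"))
for n,a,b in[("violet c",(287.9,236),(321.5,215)),("white",(257,344),(195,202)),("green",(281,194),(409,194.3))]:
    print(n,tri(F["side"],a,F["top"],b))
crop(F["top"],(290,175,360,255),"pics/c1.png",7)
crop(F["side"],(255,210,330,280),"pics/c2.png",8)
crop(F["top"],(160,130,240,220),"pics/c3.png",6)
crop(F["top"],(375,125,455,215),"pics/c4.png",6)
print(Ro.from_euler("xyz",arm.get_state()["ee_rot"]).as_matrix())
E
```

```text
violet c (array([ 0.44795976, -0.02007737,  0.08089622]), np.float64(0.008332742429378991))
white (array([0.47429495, 0.25658161, 0.06019019]), np.float64(0.0030858544040250537))
green (array([ 0.49486347, -0.21164463,  0.0526466 ]), np.float64(0.00046498674914483777))
[[ 2.42710867e-05  9.21542452e-01 -3.88277618e-01]
 [ 1.38250334e-05 -3.88277618e-01 -9.21542452e-01]
 [-1.00000000e+00  1.69988857e-05 -2.21642749e-05]]
```

View pics/c1.png

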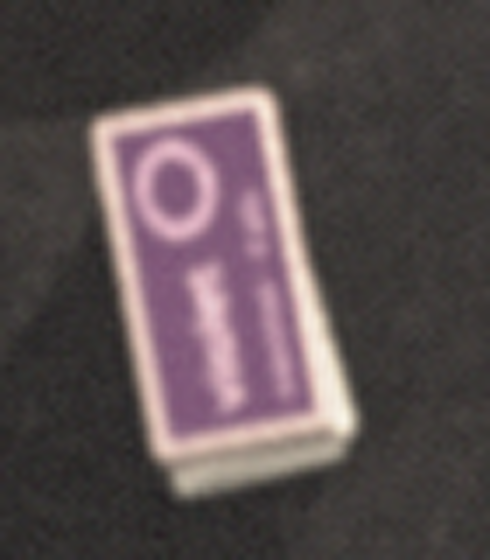

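View pics/c2.png

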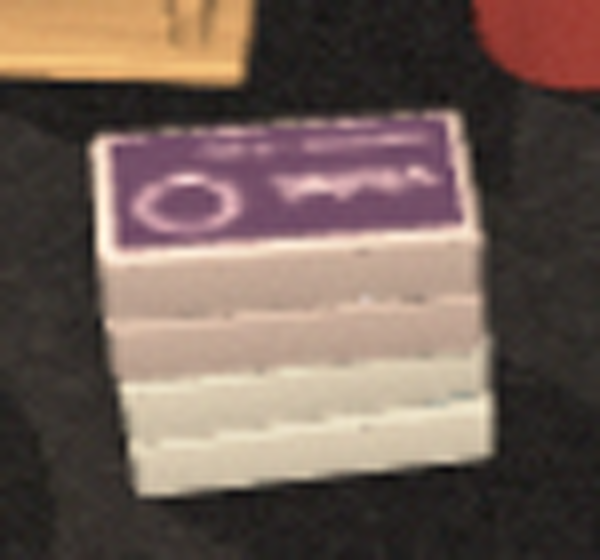

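View pics/c3.png

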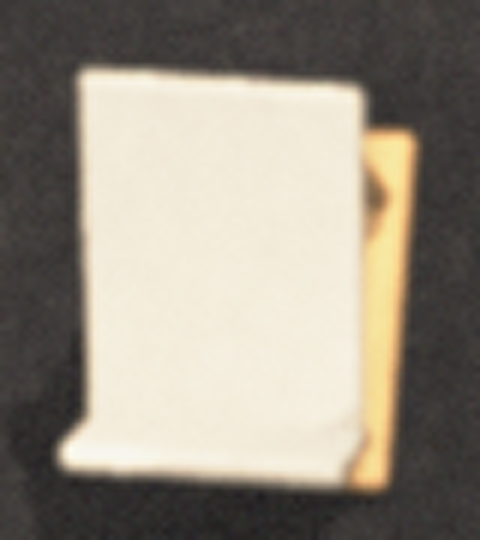

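View pics/c4.png

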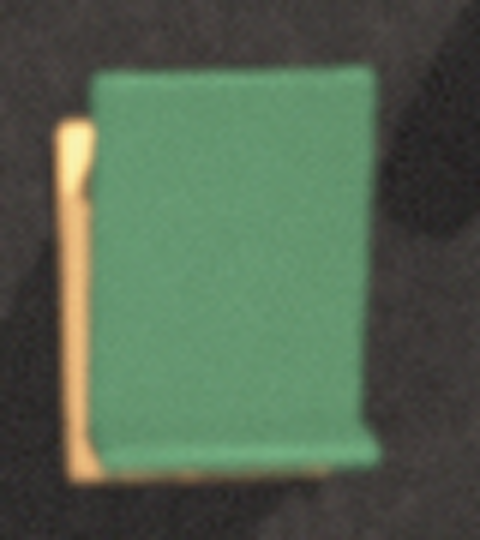

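```bash
python3 - <<'E'
from h import *
import pickle
F=pickle.load(open("F0.pkl","rb"))
crop(F["side"],(180,290,280,385),"pics/c5.png",6)
crop(F["side"],(225,155,300,225),"pics/c6.png",8)
E
```

```text
(no output)
```

View pics/c5.png

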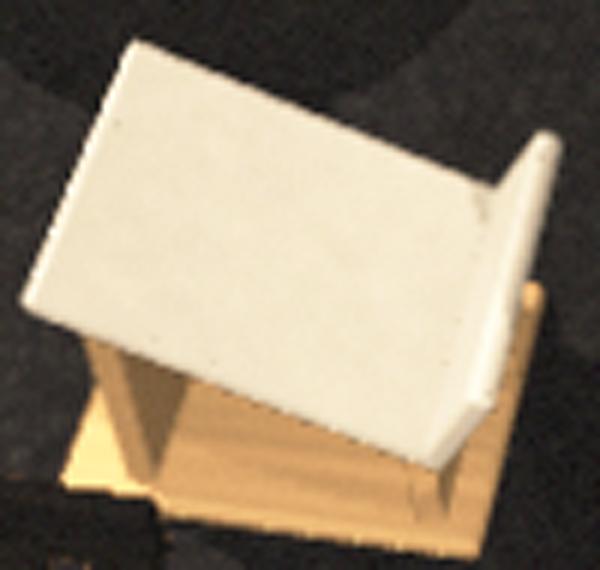

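View pics/c6.png

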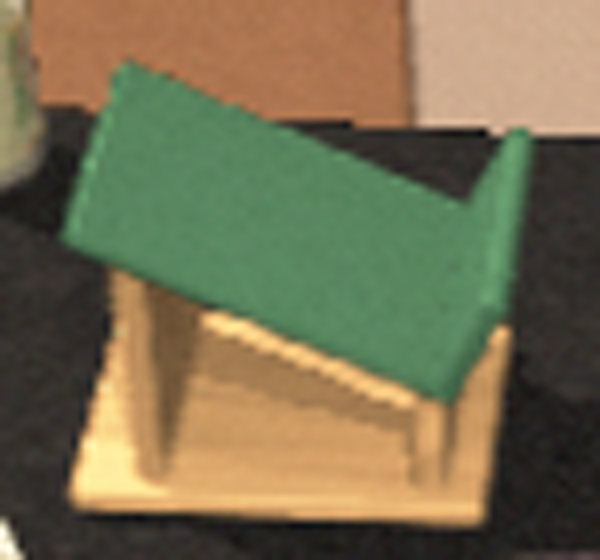

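```bash
cat > fit.py <<'E'
from h import *
import pickle
from scipy.optimize import least_squares
F=pickle.load(open("F0.pkl","rb"))
def M(x,y,z,yaw):
    R=Ro.from_euler("z",yaw).as_matrix()@Ro.from_euler("y",-0.4538).as_matrix()
    return lambda p:R@(np.array(p)/1000)+[x,y,z]
W=dict(top=[((173.3,141.7),(125,50,0)),((220.5,144.7),(125,-50,0)),((170,207.5),(-9,50,38)),((217.5,210.5),(-9,-50,38))],
 side=[((202.5,296.7),(125,-50,0)),((184.2,340.5),(125,50,0)),((252,367.5),(0,50,0)),((262.2,321.2),(0,-50,0)),((270.8,312),(-4,-50,38)),((261.7,356.7),(-4,50,38))])
G=dict(top=[((390.8,137),(125,50,0)),((437.7,136.3),(125,-50,0)),((391.7,203.3),(-9,50,38)),((438.3,202),(-9,-50,38))],
 side=[((241,162.8),(125,-50,0)),((233.1,185),(125,50,0)),((283.5,180.6),(0,-50,0)),((280.6,204.8),(0,50,0)),((290.6,171.3),(-4,-50,38)),((287.3,193.5),(-4,50,38))])
P=dict(top=[((303.1,192.1),(52.5,27.5,0)),((328.9,187.6),(52.5,-27.5,0)),((312.9,240.7),(-52.5,27.5,0)),((336.9,236.1),(-52.5,-27.5,0))],
 side=[((266.6,227.5),(52.5,-27.5,0)),((312.8,224),(-52.5,-27.5,0)),((315,239.4),(-52.5,27.5,0)),((268.1,241.9),(52.5,27.5,0))])
def MP(x,y,z,yaw):
    R=Ro.from_euler("z",yaw).as_matrix();return lambda p:R@(np.array(p)/1000)+[x,y,z]
for n,D,m,x0 in(("white",W,M,(.47,.26,.06,0)),("green",G,M,(.49,-.21,.06,0)),("pile top",P,MP,(.45,-.02,.096,.1))):
    for cams in(("top","side"),("top",),("side",)):
        def r(v):
            T=m(*v);return np.concatenate([np.subtract(proj(F[c],T(p)),u) for c in cams for u,p in D[c]])
        s=least_squares(r,x0);print(n,cams,s.x.round(4),"rms px",np.sqrt(np.mean(s.fun**2)).round(2),s.fun.round(1) if len(cams)==2 else "")
S=F["side"]
for z,l,rr in((.096,(105,255),(480,235)),(.072,(105,325),(478,298)),(.048,(118,383),(480,345)),(.024,(130,442),(492,400)),(0,(138,495),(493,462))):
    a,b=[plane(S,(u/8+255,v/8+210),z) for u,v in(l,rr)];d=a-b
    print(z,a.round(4),b.round(4),"len",np.linalg.norm(d).round(4),"yaw",np.arctan2(d[1],d[0]).round(3))
print(proj(F["side"],(.45,-.02,.096)))
for n,t,s in(("mug",(211,250),None),("salt",(446,243),None),("sugar",(410,250),None)): print(n,plane(F["top"],t,.09).round(3))
E
python3 fit.py
```

```text
white ('top', 'side') [ 0.4776  0.2507  0.0557 -0.0479] rms px 0.68 [-0.4  0.6 -0.5  0.2  0.9  0.7  0.   0.3 -0.4 -0.   0.3  0.3 -1.3 -1.5
  0.2  0.   1.   0.  -1.2  0.8]
white ('top',) [ 0.4776  0.2502  0.0602 -0.0602] rms px 0.22 
white ('side',) [ 0.4765  0.2522  0.0581 -0.0393] rms px 0.71 
green ('top', 'side') [ 0.4951 -0.2188  0.0536  0.0355] rms px 0.52 [-0.2  0.9  0.3  0.2 -0.1  0.5  0.1  0.6 -0.8 -0.3  0.3 -0.3 -0.3  0.5
 -1.2 -1.  -0.2  0.1 -0.3  0.5]
green ('top',) [ 0.497  -0.2193  0.0501  0.0334] rms px 0.18 
green ('side',) [ 0.4927 -0.2124  0.0582  0.0398] rms px 0.46 
pile top ('top', 'side') [ 0.4447 -0.018   0.0927  0.1911] rms px 0.55 [ 0.2 -0.  -0.2 -0.2 -0.7 -0.2  0.9 -0.4  0.4 -1.   0.1 -0.4  0.6  0.5
 -0.3  1.1]
pile top ('top',) [ 0.4447 -0.018   0.0897  0.1892] rms px 0.42 
pile top ('side',) [ 0.4469 -0.03    0.0819  0.1942] rms px 0.55 
0.096 [0.4902 0.0188 0.096 ] [0.3892 0.0011 0.096 ] len 0.1026 yaw 0.174
0.072 [0.4911 0.0216 0.072 ] [0.3894 0.0011 0.072 ] len 0.1038 yaw 0.199
0.048 [0.4891 0.0201 0.048 ] [ 0.389  -0.0046  0.048 ] len 0.1031 yaw 0.242
0.024 [0.487  0.0198 0.024 ] [ 0.3853 -0.0067  0.024 ] len 0.1051 yaw 0.255
0 [0.4862 0.018  0.    ] [ 0.3845 -0.0048  0.    ] len 0.1042 yaw 0.221
(np.float64(288.65928414283434), np.float64(231.22954569937343))
mug [0.366 0.213 0.09 ]
salt [ 0.385 -0.284  0.09 ]
sugar [ 0.37  -0.208  0.09 ]
```

```bash
python3 -m handwheel '{"gripper":[1,1,1,1,1,1,1,1,1,1,1,1],"travel":[[0.2,-1,0],[0.2,-1,0],[0.2,-1,0],[0.2,-1,0],[0.2,-1,0],[0.2,-1,0],[0.2,-1,0],[0.2,-1,0],[0.2,-1,0],[0.2,-1,0],[0.2,-1,0],[0.2,-1,0]],"spin":[0.75,0.75,0.75,0.75,0.75,0.75,0.75,0.75,0.75,0.75,0.75,0.75]}' 6
```

```text
t: 3.4
eef_pos: [0.3623, 0.1205, 0.2459]
ee_rot: [2.216, 1.57, 0.832]
force: [0.6, 0.2, 0.2]
width: 0.088
```

```bash
python3 -c "
from station import arm
s=arm.get_state();print(s)"
```

```text
{'t': 3.4, 'q': array([ 8.47471181e-01, -1.57014800e-01, -5.74635320e-01,  2.11382649e-05,
       -1.15191250e+00,  9.10319604e-01]), 'qd': array([ 0.04736211,  0.02184476,  0.01694641, -0.00071125,  0.00532808,
       -0.03347728]), 'joint_efforts': array([ -1.19908344, -16.52384162,  28.06375265,   6.72135517,
        -0.04743989,   0.46190623]), 'eef_pos': array([0.36229318, 0.12052214, 0.24593244]), 'ee_rot': array([2.21597974, 1.56953288, 0.83218646]), 'force': array([0.62091353, 0.17132603, 0.15609176]), 'moment': array([-0.01777995, -0.09389836, -0.01681731]), 'width': 0.08802494135485718}
```

```bash
python3 -m handwheel '{"gripper":[1,1,1,1,1,1,1,1],"travel":[[0.165,-0.28,0],[0.165,-0.28,0],[0.165,-0.28,0],[0.165,-0.28,0],[0.165,-0.28,-0.2],[0.165,-0.28,-0.2],[0.165,-0.28,-0.2],[0.165,-0.28,-0.2]],"spin":[0,0,0,0,0,0,0,0]}'; python3 - <<'E'
from station import arm,viewer
from h import *
print(Ro.from_euler("xyz",arm.get_state()["ee_rot"]).as_matrix()[:,2])
f=viewer.grab_frame("side");crop(f,(230,140,360,290),"pics/d1.png",4)
E
```

```text
t: 4.2
eef_pos: [0.4451, -0.0173, 0.1461]
ee_rot: [-0.978, 1.569, -2.356]
force: [1.5, 0.2, 2.4]
width: 0.0878
[ 0.19078533 -0.98163105  0.0012009 ]
```

View pics/d1.png

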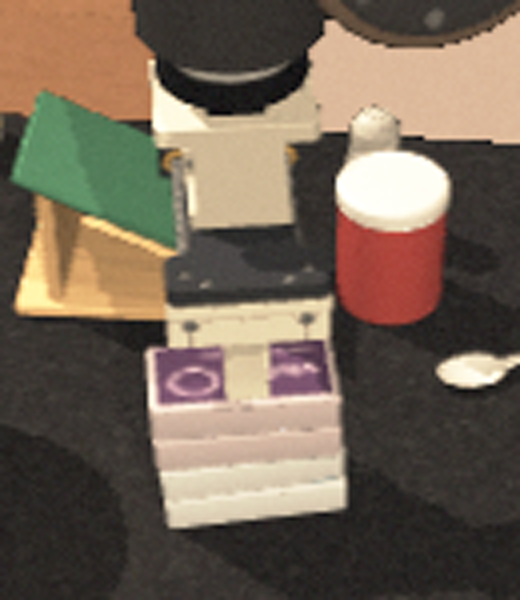

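The gripper sits centred over the violet pack, with the finger at the middle of its length (crop 248,370). I'm going down and closing.

```bash
python3 -m handwheel '{"gripper":[1,1,1,1,-1,-1,-1,-1,-1,-1,-1,-1],"travel":[[0,0,-0.05],[0,0,-0.1],[0,0,-0.1],[0,0,-0.1],[0,0,-0.1],[0,0,-0.1],[0,0,-0.1],[0,0,-0.1],[0,0,-0.1],[0,0,-0.1],[0,0,-0.1],[0,0,-0.1]],"spin":[0,0,0,0,0,0,0,0,0,0,0,0]}' 7
```

```text
t: 5.45
eef_pos: [0.4447, -0.018, 0.0958]
ee_rot: [0.948, 1.571, -0.432]
force: [-1.8, 1.4, 6.3]
width: 0.0549
```

```bash
python3 -m handwheel '{"gripper":[-1,-1,-1,-1,-1,-1,-1,-1,-1,-1,-1,-1,-1],"travel":[[0,0,0.05],[0,0,0.12],[0.02,0.05,0.2],[0.177,0.531,0.2],[0.177,0.531,0.2],[0.177,0.531,0.2],[0.177,0.531,0.2],[0.177,0.531,0.2],[0.177,0.531,0.2],[0.177,0.531,0.2],[0.177,0.531,0.12],[0.177,0.531,0.12],[0.177,0.531,0.12]],"spin":[0,0,0,-0.1,-0.2,-0.307,-0.307,-0.307,-0.307,-0.307,-0.307,-0.307,-0.307]}'; python3 - <<'E'
from station import arm,viewer
from h import *
f=viewer.grab_frame("side");crop(f,(160,250,320,390),"pics/d2.png",4);crop(f,(230,155,360,290),"pics/d2b.png",4)
E
```

```text
t: 6.75
eef_pos: [0.5327, 0.2461, 0.1556]
ee_rot: [-0.627, 1.568, -2.249]
force: [0.3, 0.4, -0.6]
width: 0.0552
```

View pics/d2.png

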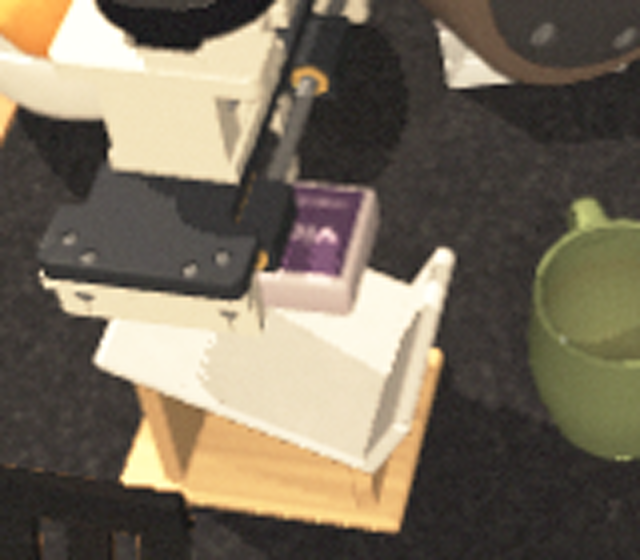

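View pics/d2b.png

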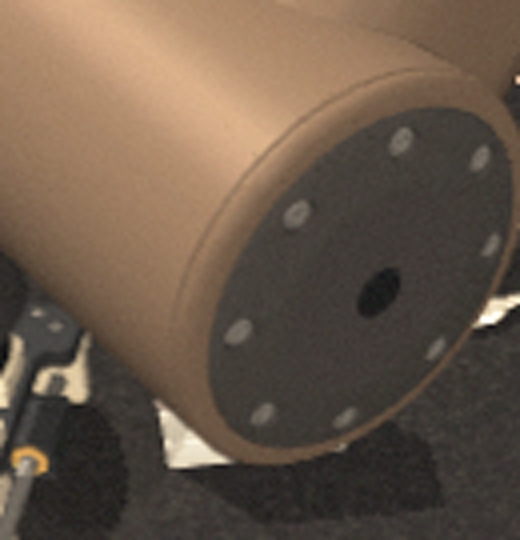

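The pack is level above the white board with its near end up-slope of the ledge. I'll lower it so the far edge pivots onto the slope.

```bash
python3 -m handwheel '{"gripper":[-1,-1,-1,-1,-1,-1,-1,-1,-1],"travel":[[0,0,-0.02],[0,0,-0.035],[0,0,-0.045],[0,0,-0.055],[0,0,-0.065],[0,0,-0.075],[0,0,-0.082],[0,0,-0.084],[0,0,-0.084]],"spin":[0,0,0,0,0,0,0,0,0]}'; python3 - <<'E'
from station import arm,viewer
from h import *
f=viewer.grab_frame("side");crop(f,(160,250,320,390),"pics/d3.png",4)
E
```

```text
t: 7.7
eef_pos: [0.5332, 0.2475, 0.1134]
ee_rot: [1.113, 1.571, -0.509]
force: [0.0, -0.4, -0.8]
width: 0.0545
```

View pics/d3.png

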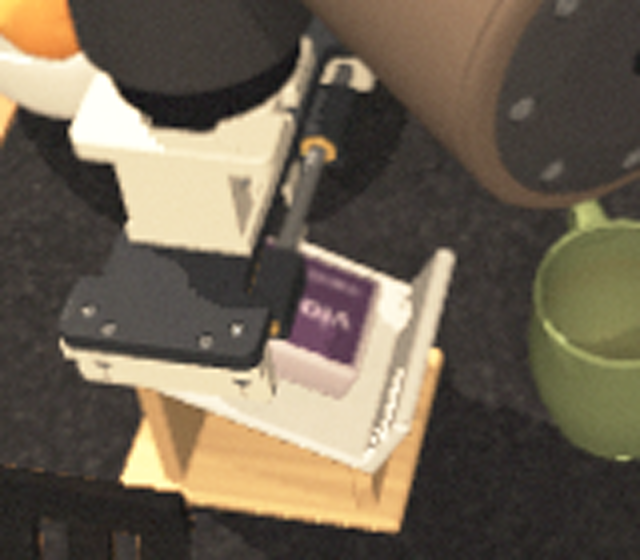

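```bash
python3 -m handwheel '{"gripper":[-1,-1,-1,-1,-1,-1,-1,-1,-1,-1,-1,-1],"travel":[[-0.004,0,-0.002],[-0.008,0,-0.004],[-0.012,0.001,-0.006],[-0.016,0.001,-0.008],[-0.019,0.001,-0.009],[-0.022,0.001,-0.011],[-0.025,0.001,-0.012],[-0.027,0.001,-0.013],[-0.029,0.001,-0.014],[-0.031,0.002,-0.015],[-0.033,0.002,-0.016],[-0.033,0.002,-0.016]],"spin":[0,0,0,0,0,0,0,0,0,0,0,0]}'; python3 - <<'E'
from station import arm,viewer
from h import *
print(arm.get_state()["force"])
f=viewer.grab_frame("side");crop(f,(160,250,320,390),"pics/d4.png",4)
E
```

```text
t: 8.95
eef_pos: [0.5178, 0.2485, 0.1064]
ee_rot: [1.693, 1.568, 0.072]
force: [4.8, -2.2, 1.7]
width: 0.0551
[ 4.75284409 -2.22695273  1.66395875]
```

View pics/d4.png

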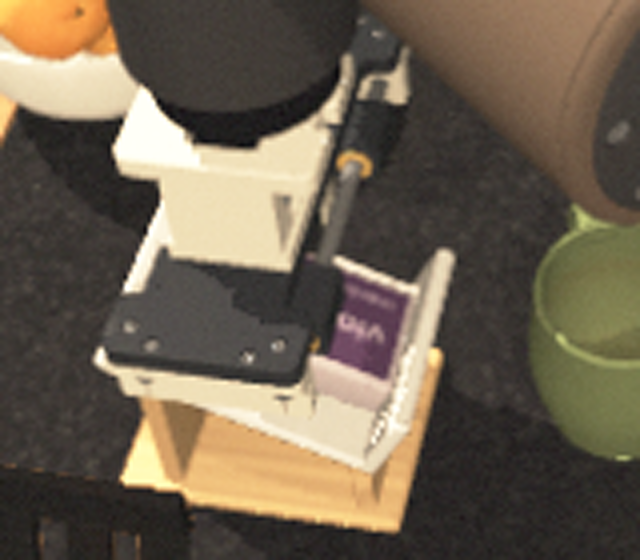

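```bash
python3 -m handwheel '{"gripper":[-1,-1,-1,-1,-1],"travel":[[-0.002,0,-0.001],[-0.004,0,-0.002],[-0.006,0,-0.003],[-0.006,0,-0.003],[-0.006,0,-0.003]],"spin":[0,0,0,0,0]}'
```

```text
t: 9.5
eef_pos: [0.5162, 0.2485, 0.1059]
ee_rot: [1.75, 1.566, 0.13]
force: [8.9, -6.7, 5.5]
width: 0.0552
```

```bash
python3 -m handwheel '{"gripper":[1,1,1,1,1,1,1,1,1],"travel":[[0,0,0.002],[0,0,0.002],[0,0,0.002],[0,0,0.002],[0,0,0.05],[0,0,0.15],[-0.1,-0.3,0.2],[-0.177,-0.52,0.25],[-0.177,-0.52,0.25]],"spin":[0,0,0,0,0,0,0.1,0.2,0.2]}'; python3 - <<'E'
from station import arm,viewer
from h import *
f=viewer.grab_frame("side");crop(f,(160,250,320,390),"pics/d5.png",4)
f=viewer.grab_frame("top");crop(f,(160,130,240,220),"pics/d6.png",6)
E
```

```text
t: 10.4
eef_pos: [0.4652, 0.1075, 0.2055]
ee_rot: [-2.127, 1.571, 2.695]
force: [0.9, -0.7, -0.6]
width: 0.0877
```

View pics/d5.png

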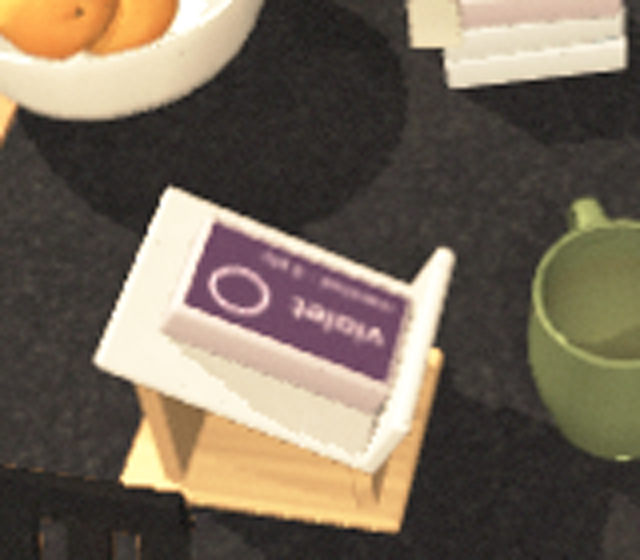

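View pics/d6.png

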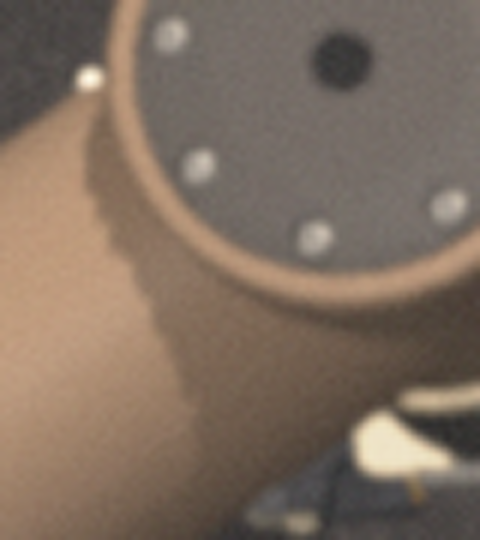

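```bash
cat > packfit.py <<'E'
import sys,contextlib,io
with contextlib.redirect_stdout(io.StringIO()):
    from fit import *
def packfit(stand,n,corners,cam="side"):
    T=M(*stand)
    def r(v):
        s,y,a=v;o=[]
        for u,(p,q) in corners:
            P=(s+p*np.cos(a)-q*np.sin(a),y+p*np.sin(a)+q*np.cos(a),n)
            o.append(np.subtract(proj(F[cam],T(P)),u))
        return np.concatenate(o)
    s=least_squares(r,(52,0,0));return s.x.round(3),s.fun.round(1)
WS=(.4776,.2507,.06,-.05);GS=(.495,-.218,.06,.036)
# offset of pixel-measured stand in side view: use stand fitted to side only
WSs=(.4765,.2522,.0581,-.0393);GSs=(.4927,-.2124,.0582,.0398)
E
python3 - <<'E'
from packfit import *
c=[((213.75,304.5),(52.5,-27.5)),((263,325),(-52.5,-27.5)),((257,345.75),(-52.5,27.5)),((206.25,327),(52.5,27.5))]
for w in(WS,WSs):print(packfit(w,24,c))
E
```

```text
(array([5.0713e+01, 6.3700e-01, 1.0000e-02]), array([-1.2, -2. ,  2.2, -1.5,  2.1,  2.7, -2.6,  0.2]))
(array([52.388, -2.004,  0.   ]), array([-1.2, -1.9,  2.2, -1.5,  2.1,  2.6, -2.6,  0.2]))
```

White stand: the violet pack reads s≈51–52 mm, y≈0, yaw≈0, so it is home. Now the second pack.

```bash
python3 -m handwheel '{"gripper":[1,1,1,1,1,1,1],"travel":[[-0.04,-0.25,0],[-0.04,-0.25,0],[-0.04,-0.25,0],[-0.04,-0.25,-0.1],[-0.04,-0.25,-0.1],[-0.04,-0.25,-0.1],[-0.04,-0.25,-0.1]],"spin":[0.126,0.126,0.126,0.126,0.126,0.126,0.126]}'; python3 - <<'E'
from station import arm,viewer
from h import *
r=arm.get_state()["ee_rot"];print((1.572-(r[0]-r[2]))%6.2832)
f=viewer.grab_frame("side");crop(f,(245,180,345,280),"pics/e1.png",6)
E
```

```text
t: 11.2
eef_pos: [0.4473, -0.0157, 0.1567]
ee_rot: [1.377, 1.569, 0.013]
force: [1.2, -0.2, 0.5]
width: 0.0877
0.20755673962629473
```

View pics/e1.png

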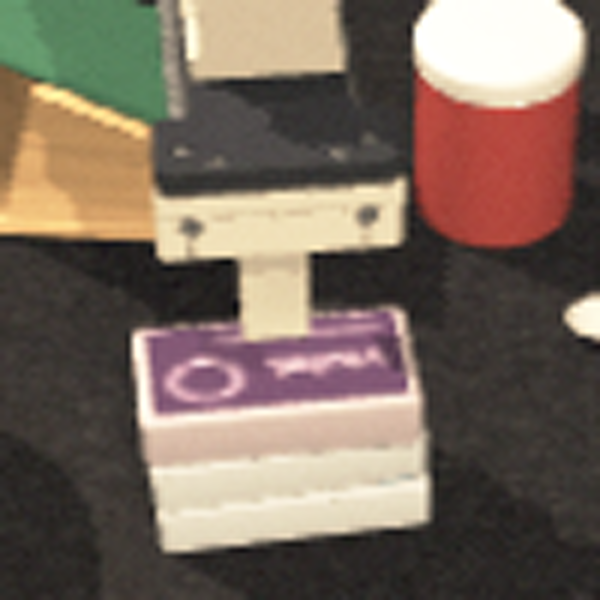

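```bash
python3 - <<'E'
from packfit import *
S=F["side"]
g=lambda u,v,z:plane(S,(u/6+245,v/6+180),z)
c=[g(150,418,.072),g(415,390,.072),g(135,330,.072),g(402,310,.072)]
print(np.mean(c,0),[np.arctan2(*(a-b)[1::-1]).round(3) for a,b in((c[0],c[1]),(c[2],c[3]))],np.array(c).round(4))
for z,a,b in((.048,(155,470),(428,435)),(.024,(160,512),(430,477)),(0,(165,553),(430,525))):
    p,q=g(*a,z),g(*b,z);d=p-q;print(z,((p+q)/2).round(4),np.arctan2(d[1],d[0]).round(3),np.linalg.norm(d))
E
```

```text
[ 0.44483038 -0.01680305  0.072     ] [np.float64(0.247), np.float64(0.208)] [[ 0.4875  0.0182  0.072 ]
 [ 0.3913 -0.006   0.072 ]
 [ 0.5006 -0.0291  0.072 ]
 [ 0.3999 -0.0503  0.072 ]]
0.048 [0.4363 0.0072 0.048 ] 0.275 0.10423980149623281
0.024 [0.4355 0.0058 0.024 ] 0.273 0.10485075763936606
0 [0.4349 0.0066 0.    ] 0.238 0.10396624941451646
```

Two layers of violet and blue remain squarely stacked. The violet lower pack is centred at (0.445, -0.017), yaw ≈0.22. Descending to grip it.

```bash
python3 -m handwheel '{"gripper":[1,1,1,1,1,-1,-1,-1,-1,-1,-1],"travel":[[0,0,-0.06],[0,0,-0.12],[0,0,-0.166],[0,0,-0.166],[0,0,-0.166],[0,0,-0.166],[0,0,-0.166],[0,0,-0.166],[0,0,-0.166],[0,0,-0.166],[0,0,-0.166]],"spin":[0,0,0,0,0,0,0,0,0,0,0]}' 7
```

```text
t: 12.35
eef_pos: [0.4464, -0.0164, 0.0726]
ee_rot: [1.415, 1.57, 0.05]
force: [-2.3, 0.4, 6.1]
width: 0.0551
```

```bash
python3 -m handwheel '{"gripper":[-1,-1,-1,-1,-1,-1,-1,-1,-1,-1,-1,-1,-1],"travel":[[0,0,0.05],[0,0,0.12],[0,0,0.2],[0.05,-0.1,0.25],[0.209,-0.399,0.25],[0.209,-0.399,0.25],[0.209,-0.399,0.25],[0.209,-0.399,0.25],[0.209,-0.399,0.25],[0.209,-0.399,0.17],[0.209,-0.399,0.165],[0.209,-0.399,0.165],[0.209,-0.399,0.165]],"spin":[0,0,0,-0.1,-0.222,-0.222,-0.222,-0.222,-0.222,-0.222,-0.222,-0.222,-0.222]}'; python3 - <<'E'
from station import arm,viewer
from h import *
r=arm.get_state()["ee_rot"];print((1.572-(r[0]-r[2]))%6.2832)
f=viewer.grab_frame("side");crop(f,(215,120,335,230),"pics/e2.png",5)
E
```

```text
t: 13.65
eef_pos: [0.5513, -0.2155, 0.1562]
ee_rot: [1.07, 1.57, -0.468]
force: [0.3, -0.3, 0.3]
width: 0.0551
0.033151822893158656
```

View pics/e2.png

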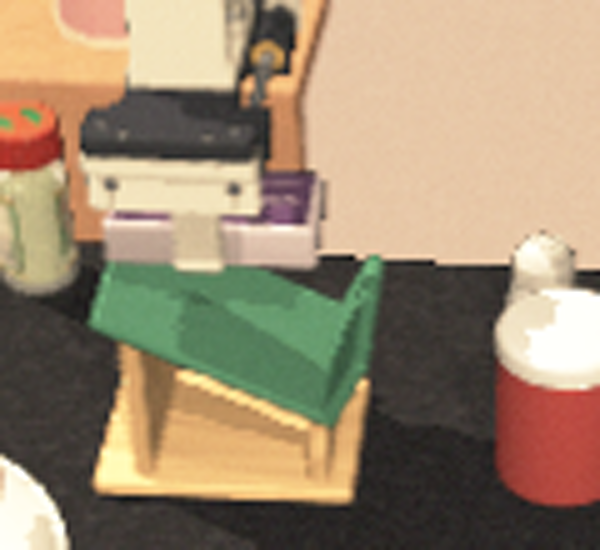

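The violet pack is level above the green board, clear of the ledge. Lowering it.

```bash
python3 -m handwheel '{"gripper":[-1,-1,-1,-1,-1,-1,-1,-1,-1],"travel":[[0,0,-0.02],[0,0,-0.035],[0,0,-0.045],[0,0,-0.055],[0,0,-0.065],[0,0,-0.075],[0,0,-0.082],[0,0,-0.084],[0,0,-0.084]],"spin":[0,0,0,0,0,0,0,0,0]}'; python3 - <<'E'
from station import arm,viewer
from h import *
f=viewer.grab_frame("side");crop(f,(215,120,335,230),"pics/e3.png",5)
E
```

```text
t: 14.6
eef_pos: [0.5511, -0.2159, 0.1131]
ee_rot: [1.34, 1.57, -0.199]
force: [-1.4, 0.3, 1.9]
width: 0.055
```

View pics/e3.png

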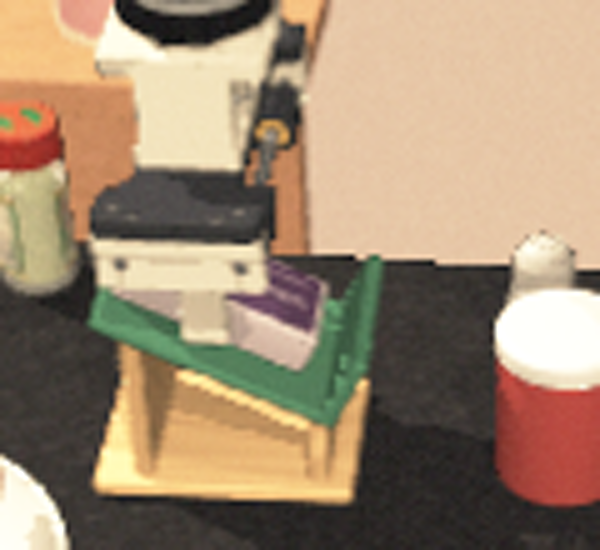

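```bash
python3 -m handwheel '{"gripper":[-1,-1,-1,-1,-1,-1,-1,-1,-1,-1,-1],"travel":[[-0.004,0,-0.002],[-0.008,0,-0.004],[-0.012,0,-0.006],[-0.016,-0.001,-0.008],[-0.019,-0.001,-0.009],[-0.022,-0.001,-0.011],[-0.025,-0.001,-0.012],[-0.027,-0.001,-0.013],[-0.029,-0.001,-0.014],[-0.031,-0.001,-0.015],[-0.031,-0.001,-0.015]],"spin":[0,0,0,0,0,0,0,0,0,0,0]}'
```

```text
t: 15.75
eef_pos: [0.5373, -0.2164, 0.1064]
ee_rot: [1.401, 1.566, -0.138]
force: [4.5, 1.3, 7.6]
width: 0.0547
```

```bash
python3 -m handwheel '{"gripper":[-1,-1,-1,-1,-1],"travel":[[-0.002,0,0],[-0.004,0,0],[-0.006,0,0],[-0.008,0,0],[-0.008,0,0]],"spin":[0,0,0,0,0]}'; python3 - <<'E'
from station import arm,viewer
from h import *
f=viewer.grab_frame("side");crop(f,(215,120,335,230),"pics/e4.png",5)
E
```

```text
t: 16.25
eef_pos: [0.5357, -0.2164, 0.1069]
ee_rot: [1.424, 1.562, -0.115]
force: [10.0, 1.7, 3.1]
width: 0.0547
```

View pics/e4.png

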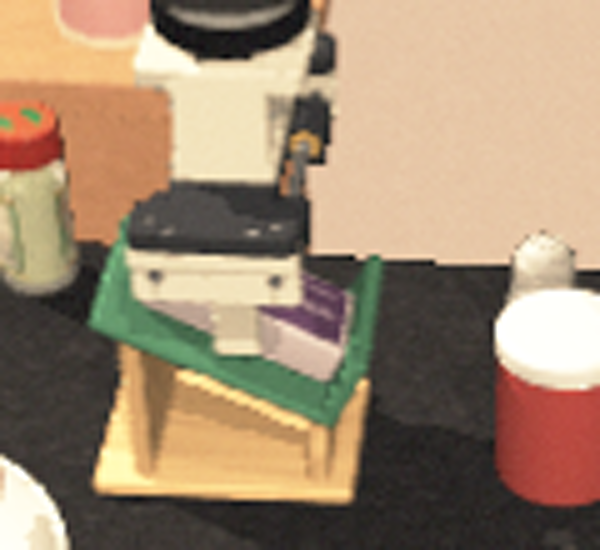

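```bash
python3 -m handwheel '{"gripper":[1,1,1,1,1,1,1,1,1,1],"travel":[[0,0,0.002],[0,0,0.002],[0,0,0.002],[0,0,0.002],[0,0,0.05],[0,0,0.15],[-0.09,0.15,0.2],[-0.181,0.396,0.2],[-0.181,0.396,0.2],[-0.181,0.396,0.2]],"spin":[0,0,0,0,0,0,0.1,0.24,0.24,0.24]}'; python3 - <<'E'
from station import arm,viewer
from h import *
f=viewer.grab_frame("side");crop(f,(225,155,300,225),"pics/e5.png",8)
f=viewer.grab_frame("top");crop(f,(375,125,455,215),"pics/e6.png",6)
E
```

```text
t: 17.3
eef_pos: [0.4473, -0.0361, 0.204]
ee_rot: [2.586, 1.571, 1.233]
force: [1.4, 2.5, -0.4]
width: 0.0881
```

View pics/e5.png

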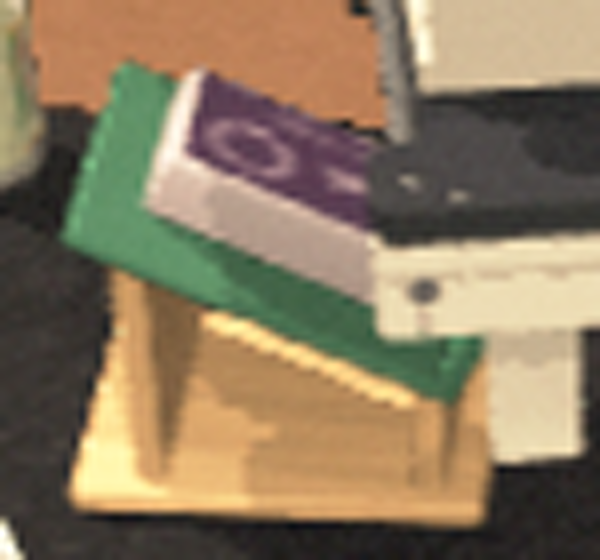

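View pics/e6.png

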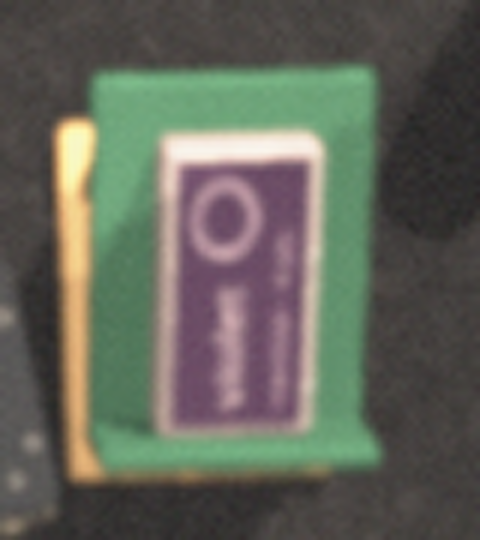

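```bash
python3 - <<'E'
from packfit import *
c=[((402.2,150.8),(52.5,27.5)),((428.7,150.8),(52.5,-27.5)),((401.2,197.8),(-52.5,27.5)),((426.3,197),(-52.5,-27.5))]
for w in(GS,(.497,-.2193,.0501,.0334),(.496,-.2185,.06,.036)):print(packfit(w,24,c,"top"))
E
```

```text
(array([ 4.9121e+01,  7.7800e-01, -3.0000e-03]), array([ 0.1, -0.5,  0. , -1.2, -0.3,  0.9,  0.2,  1. ]))
(array([ 4.9122e+01,  5.8400e-01, -1.0000e-03]), array([ 0.2, -0.4, -0.1, -1. , -0.2,  0.7,  0.1,  0.8]))
(array([ 4.8125e+01,  1.2410e+00, -3.0000e-03]), array([ 0.1, -0.5,  0. , -1.2, -0.3,  0.9,  0.2,  1. ]))
```

The green stand's violet pack is home (y ≈1 mm, yaw ≈0). Now blue upper.

```bash
python3 -m handwheel '{"gripper":[1,1,1],"travel":[[0,0,-0.1],[0,0,-0.14],[0,0,-0.14]],"spin":[0,0,0]}'; python3 - <<'E'
from station import arm,viewer
from h import *
s=arm.get_state();r=s["ee_rot"];print((1.572-(r[0]-r[2]))%6.2832,s["eef_pos"])
f=viewer.grab_frame("side");crop(f,(245,180,345,280),"pics/g1.png",6)
E
```

```text
t: 17.7
eef_pos: [0.4463, -0.0378, 0.1313]
ee_rot: [-1.525, 1.565, -2.876]
force: [-0.5, -1.2, -0.2]
width: 0.0873
0.2202369506941373 [ 0.44631714 -0.0378151   0.13132955]
```

View pics/g1.png

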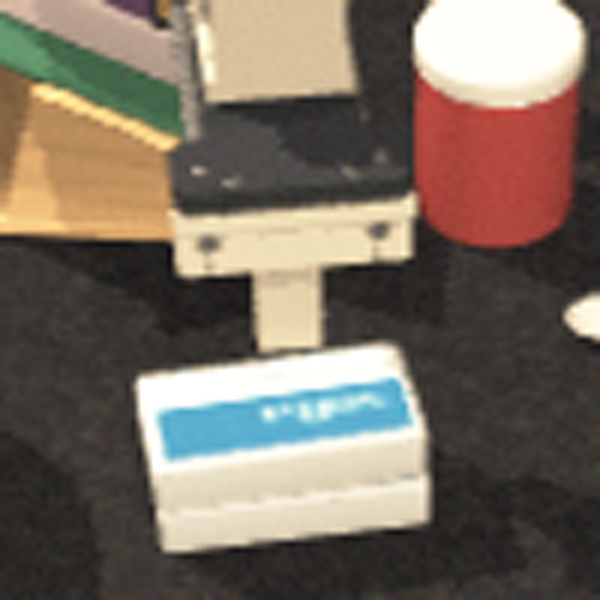

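```bash
python3 - <<'E'
from packfit import *
S=F["side"]
g=lambda u,v,z:plane(S,(u/6+245,v/6+180),z)
def q(z,P):
    c=[g(*p,z) for p in P];print(np.mean(c,0).round(4),[np.arctan2(*(a-b)[1::-1]).round(3) for a,b in((c[0],c[1]),(c[2],c[3]))],[np.linalg.norm(a-b).round(3) for a,b in((c[0],c[1]),(c[2],c[3]),(c[0],c[2]),(c[1],c[3]))])
q(.048,[(152,472),(425,432),(137,378),(398,343)])
for z,a,b in((.024,(160,512),(430,477)),(0,(165,553),(430,525))):
    p,w=g(*a,z),g(*b,z);d=p-w;print(z,((p+w)/2).round(4),np.arctan2(d[1],d[0]).round(3),np.linalg.norm(d))
E
```

```text
[ 0.4444 -0.0178  0.048 ] [np.float64(0.3), np.float64(0.291)] [np.float64(0.105), np.float64(0.103), np.float64(0.052), np.float64(0.051)]
0.024 [0.4355 0.0058 0.024 ] 0.273 0.10485075763936606
0 [0.4349 0.0066 0.    ] 0.238 0.10396624941451646
```

```bash
python3 -m handwheel '{"gripper":[1,1,1,1,1,1],"travel":[[-0.004,0.04,0],[-0.004,0.04,-0.05],[-0.004,0.04,-0.12],[-0.004,0.04,-0.16],[-0.004,0.04,-0.16],[-0.004,0.04,-0.16]],"spin":[0.064,0.064,0.064,0.064,0.064,0.064]}' 7
```

```text
t: 18.35
eef_pos: [0.4476, -0.0171, 0.0551]
ee_rot: [1.24, 1.57, -0.062]
force: [1.3, 0.1, 1.2]
width: 0.0876
```

```bash
python3 -m handwheel '{"gripper":[1,1,-1,-1,-1,-1,-1,-1],"travel":[[-0.006,0,-0.012],[-0.006,0,-0.012],[-0.006,0,-0.012],[-0.006,0,-0.012],[-0.006,0,-0.012],[-0.006,0,-0.012],[-0.006,0,-0.012],[-0.006,0,-0.012]],"spin":[0,0,0,0,0,0,0,0]}' 7
```

```text
t: 19.15
eef_pos: [0.4436, -0.0171, 0.048]
ee_rot: [0.548, 1.571, -0.753]
force: [0.4, -1.4, 2.2]
width: 0.055
```

```bash
python3 -m handwheel '{"gripper":[-1,-1,-1,-1,-1,-1,-1,-1,-1,-1,-1,-1,-1,-1],"travel":[[0,0,0.05],[0,0,0.12],[0,0,0.2],[0.02,0.05,0.3],[0.159,0.531,0.32],[0.159,0.531,0.32],[0.159,0.531,0.32],[0.159,0.531,0.32],[0.159,0.531,0.32],[0.159,0.531,0.32],[0.159,0.531,0.32],[0.159,0.531,0.27],[0.159,0.531,0.264],[0.159,0.531,0.264]],"spin":[0,0,0,-0.1,-0.25,-0.409,-0.409,-0.409,-0.409,-0.409,-0.409,-0.409,-0.409,-0.409]}'; python3 - <<'E'
from station import arm,viewer
from h import *
r=arm.get_state()["ee_rot"];print((1.572-(r[0]-r[2]))%6.2832)
f=viewer.grab_frame("side");crop(f,(160,250,320,390),"pics/g2.png",4)
E
```

```text
t: 20.55
eef_pos: [0.5224, 0.247, 0.1794]
ee_rot: [-0.743, 1.569, -2.367]
force: [-0.6, -0.4, -0.7]
width: 0.0554
6.231875991906027
```

View pics/g2.png

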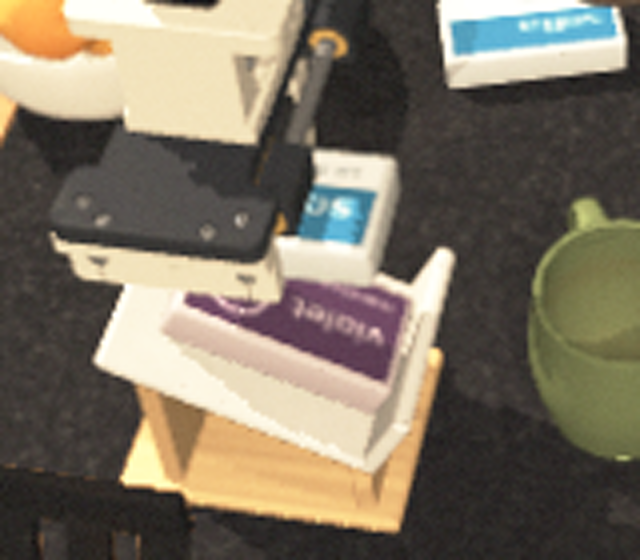

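The blue pack is level above the violet one. Lowering it slowly.

```bash
python3 -m handwheel '{"gripper":[-1,-1,-1,-1,-1,-1,-1,-1,-1],"travel":[[0,0,-0.03],[0,0,-0.05],[0,0,-0.06],[0,0,-0.067],[0,0,-0.074],[0,0,-0.08],[0,0,-0.085],[0,0,-0.087],[0,0,-0.087]],"spin":[0,0,0,0,0,0,0,0,0]}'; python3 - <<'E'
from station import arm,viewer
from h import *
f=viewer.grab_frame("side");crop(f,(160,250,320,390),"pics/g3.png",4)
E
```

```text
t: 21.5
eef_pos: [0.5231, 0.2484, 0.1363]
ee_rot: [0.985, 1.571, -0.637]
force: [-0.2, -0.0, -1.4]
width: 0.0552
```

View pics/g3.png

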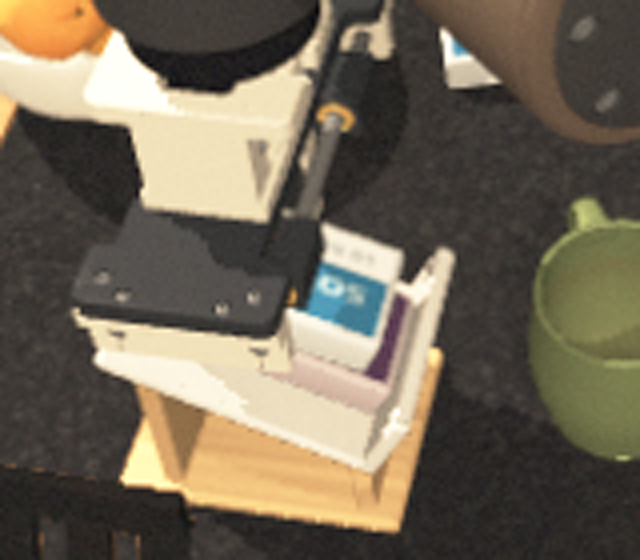

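```bash
python3 -m handwheel '{"gripper":[-1,-1,-1,-1,-1,-1,-1,-1,-1,-1,-1,-1,-1],"travel":[[0,0,-0.004],[-0.004,0,-0.006],[-0.008,0,-0.008],[-0.012,0.001,-0.01],[-0.016,0.001,-0.012],[-0.019,0.001,-0.013],[-0.022,0.001,-0.015],[-0.025,0.001,-0.016],[-0.027,0.001,-0.017],[-0.029,0.001,-0.018],[-0.031,0.002,-0.019],[-0.033,0.002,-0.02],[-0.033,0.002,-0.02]],"spin":[0,0,0,0,0,0,0,0,0,0,0,0,0]}'; python3 - <<'E'
from station import arm,viewer
from h import *
f=viewer.grab_frame("side");crop(f,(160,250,320,390),"pics/g4.png",4)
E
```

```text
t: 22.85
eef_pos: [0.5085, 0.2492, 0.1277]
ee_rot: [1.61, 1.567, -0.011]
force: [7.0, -6.1, 4.1]
width: 0.0551
```

View pics/g4.png

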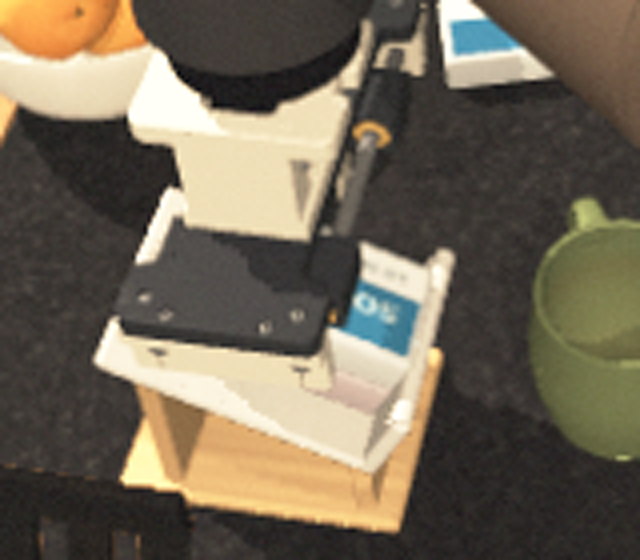

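```bash
python3 -m handwheel '{"gripper":[-1,-1,-1,-1,-1],"travel":[[-0.002,0,0],[-0.004,0,0],[-0.006,0,0],[-0.006,0,0],[-0.006,0,0]],"spin":[0,0,0,0,0]}'
```

```text
t: 23.4
eef_pos: [0.5061, 0.2493, 0.1282]
ee_rot: [1.719, 1.566, 0.097]
force: [7.8, -6.0, 4.6]
width: 0.055
```

```bash
python3 -m handwheel '{"gripper":[1,1,1,1,1,1,1,1,1,1],"travel":[[0,0,0.002],[0,0,0.002],[0,0,0.002],[0,0,0.002],[0,0,0.05],[0,0,0.15],[-0.06,-0.2,0.15],[-0.124,-0.53,0.15],[-0.124,-0.53,0.15],[-0.124,-0.53,0.15]],"spin":[0,0,0,0,0,0,0.1,0.25,0.38,0.38]}'; python3 - <<'E'
from station import arm,viewer
from h import *
s=arm.get_state();r=s["ee_rot"];print((1.572-(r[0]-r[2]))%6.2832)
f=viewer.grab_frame("side");crop(f,(160,250,320,390),"pics/g5.png",4)
E
```

```text
t: 24.4
eef_pos: [0.4561, 0.0536, 0.2015]
ee_rot: [2.15, 1.57, 0.831]
force: [1.1, -0.2, 0.5]
width: 0.0872
0.25268775727420634
```

View pics/g5.png

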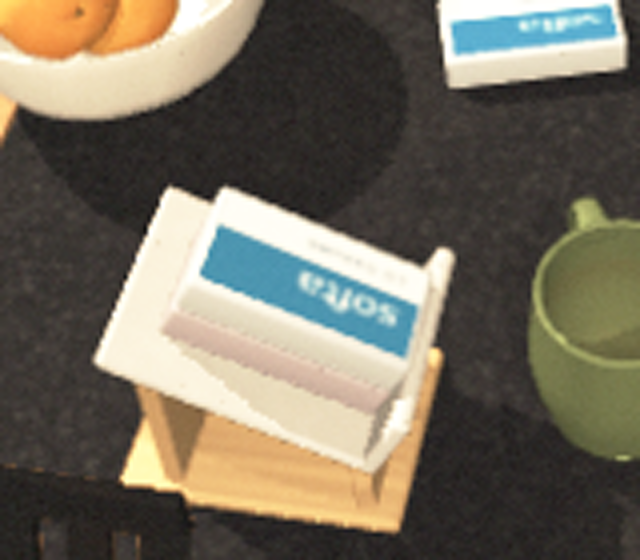

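The blue pack lies flat and square on the violet one, butted to the ledge. Last pack.

```bash
python3 -m handwheel '{"gripper":[1,1,1,1,1,1,1],"travel":[[-0.02,-0.14,0],[-0.02,-0.14,-0.06],[-0.02,-0.14,-0.16],[-0.02,-0.14,-0.16],[-0.02,-0.14,-0.16],[-0.02,-0.14,-0.16],[-0.02,-0.14,-0.16]],"spin":[0,0,0,0,0,0,0]}'; python3 - <<'E'
from station import arm,viewer
from h import *
s=arm.get_state();r=s["ee_rot"];print((1.572-(r[0]-r[2]))%6.2832)
f=viewer.grab_frame("side");crop(f,(245,180,345,280),"pics/i1.png",6)
E
```

```text
t: 25.15
eef_pos: [0.4484, -0.0141, 0.1233]
ee_rot: [1.627, 1.568, 0.304]
force: [-0.0, -0.0, -0.2]
width: 0.0879
0.24914618079277218
```

View pics/i1.png

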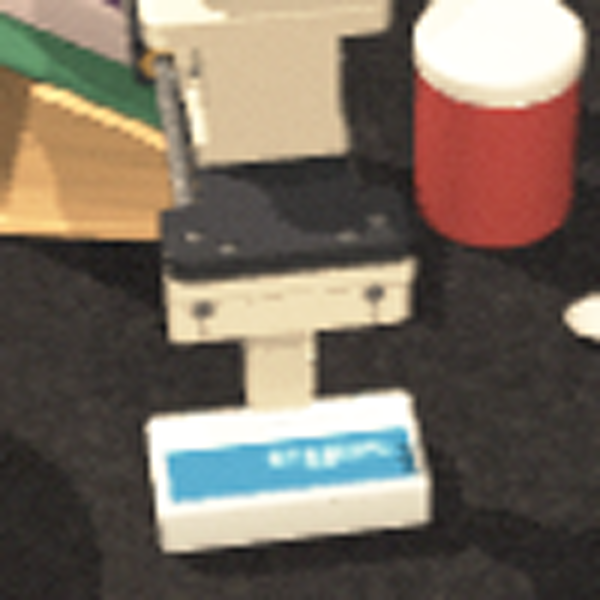

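```bash
python3 - <<'E'
from packfit import *
S=F["side"]
g=lambda u,v,z:plane(S,(u/6+245,v/6+180),z)
c=[g(*p,.024) for p in[(160,515),(430,478),(147,422),(410,393)]];print(np.mean(c,0).round(4),[np.arctan2(*(a-b)[1::-1]).round(3) for a,b in((c[0],c[1]),(c[2],c[3]))],[np.linalg.norm(a-b).round(3) for a,b in((c[0],c[1]),(c[2],c[3]),(c[0],c[2]),(c[1],c[3]))])
E
```

```text
[ 0.4415 -0.0172  0.024 ] [np.float64(0.283), np.float64(0.253)] [np.float64(0.105), np.float64(0.105), np.float64(0.051), np.float64(0.048)]
```

```bash
python3 -m handwheel '{"gripper":[1,1,1,1,1,1],"travel":[[-0.011,-0.006,-0.06],[-0.011,-0.006,-0.13],[-0.011,-0.006,-0.185],[-0.011,-0.006,-0.185],[-0.011,-0.006,-0.185],[-0.011,-0.006,-0.185]],"spin":[0.01,0.01,0.01,0.01,0.01,0.01]}'
```

```text
t: 25.8
eef_pos: [0.4429, -0.0174, 0.0306]
ee_rot: [1.633, 1.568, 0.318]
force: [0.4, -0.5, 0.3]
width: 0.0875
```

```bash
python3 -m handwheel '{"gripper":[1,1,-1,-1,-1,-1,-1,-1],"travel":[[0,0,-0.011],[0,0,-0.011],[0,0,-0.011],[0,0,-0.011],[0,0,-0.011],[0,0,-0.011],[0,0,-0.011],[0,0,-0.011]],"spin":[0,0,0,0,0,0,0,0]}' 7
```

```text
t: 26.6
eef_pos: [0.4416, -0.0181, 0.0235]
ee_rot: [0.046, 1.571, -1.27]
force: [-0.5, -0.3, 0.7]
width: 0.0549
```

```bash
python3 -m handwheel '{"gripper":[-1,-1,-1,-1,-1,-1,-1,-1,-1,-1,-1,-1,-1,-1],"travel":[[0,0,0.05],[0,0,0.13],[0,0,0.22],[0,0,0.3],[0.05,-0.1,0.36],[0.197,-0.397,0.36],[0.197,-0.397,0.36],[0.197,-0.397,0.36],[0.197,-0.397,0.36],[0.197,-0.397,0.36],[0.197,-0.397,0.36],[0.197,-0.397,0.32],[0.197,-0.397,0.312],[0.197,-0.397,0.312]],"spin":[0,0,0,0,-0.1,-0.28,-0.28,-0.28,-0.28,-0.28,-0.28,-0.28,-0.28,-0.28]}'; python3 - <<'E'
from station import arm,viewer
from h import *
r=arm.get_state()["ee_rot"];print((1.572-(r[0]-r[2]))%6.2832)
f=viewer.grab_frame("side");crop(f,(215,120,335,230),"pics/i2.png",5)
E
```

```text
t: 28.0
eef_pos: [0.5392, -0.2156, 0.1789]
ee_rot: [-1.754, 1.569, 2.994]
force: [0.5, 0.3, 0.3]
width: 0.0549
0.037115511479440144
```

View pics/i2.png

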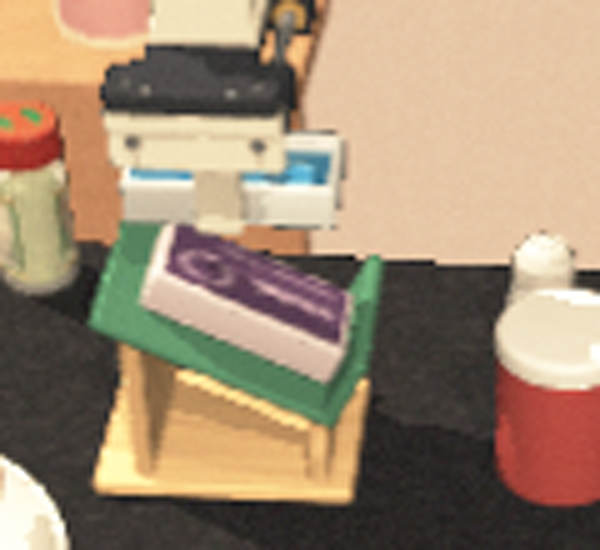

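```bash
python3 -m handwheel '{"gripper":[-1,-1,-1,-1,-1,-1,-1,-1,-1],"travel":[[0,0,-0.03],[0,0,-0.05],[0,0,-0.06],[0,0,-0.067],[0,0,-0.074],[0,0,-0.08],[0,0,-0.085],[0,0,-0.089],[0,0,-0.089]],"spin":[0,0,0,0,0,0,0,0,0]}'; python3 - <<'E'
from station import arm,viewer
from h import *
f=viewer.grab_frame("side");crop(f,(215,120,335,230),"pics/i3.png",5)
E
```

```text
t: 28.95
eef_pos: [0.5402, -0.2165, 0.1347]
ee_rot: [1.488, 1.571, -0.048]
force: [-0.1, -0.3, -1.2]
width: 0.0548
```

View pics/i3.png

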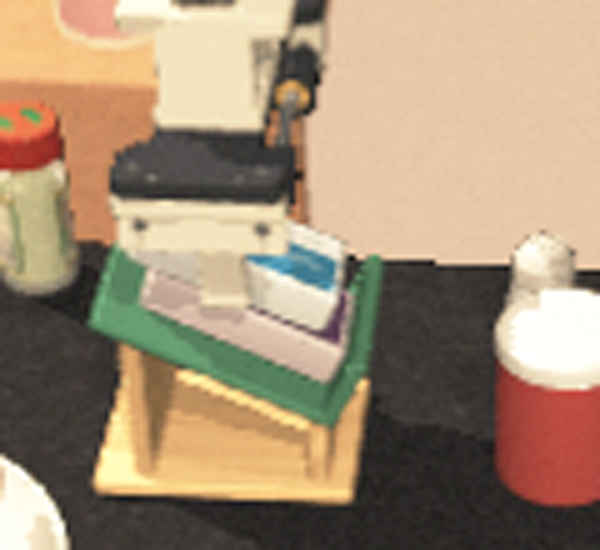

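The pack is nearly aligned with the slope. I'll repeat what worked on the white stand: drop 2 mm while drawing it to the ledge.

```bash
python3 -m handwheel '{"gripper":[-1,-1,-1,-1,-1,-1,-1,-1,-1,-1,-1,-1],"travel":[[0,0,-0.004],[-0.004,0,-0.006],[-0.008,0,-0.008],[-0.012,0,-0.01],[-0.016,-0.001,-0.012],[-0.019,-0.001,-0.013],[-0.022,-0.001,-0.015],[-0.025,-0.001,-0.016],[-0.027,-0.001,-0.017],[-0.029,-0.001,-0.018],[-0.031,-0.001,-0.018],[-0.031,-0.001,-0.018]],"spin":[0,0,0,0,0,0,0,0,0,0,0,0]}'; python3 - <<'E'
from station import arm,viewer
from h import *
f=viewer.grab_frame("side");crop(f,(215,120,335,230),"pics/i4.png",5)
E
```

```text
t: 30.2
eef_pos: [0.5262, -0.2171, 0.1267]
ee_rot: [1.405, 1.567, -0.13]
force: [5.2, 0.3, 1.3]
width: 0.0545
```

View pics/i4.png

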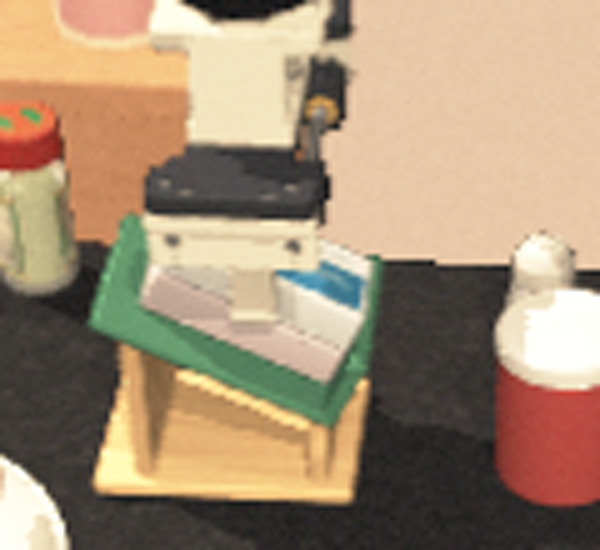

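```bash
python3 -m handwheel '{"gripper":[-1,-1,-1,-1,-1,-1],"travel":[[-0.002,0,0],[-0.004,0,0],[-0.006,0,0],[-0.008,0,0],[-0.008,0,0],[-0.008,0,0]],"spin":[0,0,0,0,0,0]}'; python3 -m handwheel '{"gripper":[1,1,1,1,1,1,1,1,1,1],"travel":[[0,0,0.002],[0,0,0.002],[0,0,0.002],[0,0,0.002],[0,0,0.05],[0,0,0.15],[-0.09,0.15,0.2],[-0.17,0.45,0.25],[-0.17,0.45,0.25],[-0.17,0.45,0.25]],"spin":[0,0,0,0,0,0,0,0,0,0]}'; python3 - <<'E'
from station import arm,viewer
from h import *
f=viewer.grab_frame("side");cv2.imwrite("pics/i5.png",f["pixels"]);crop(f,(225,145,300,215),"pics/i5b.png",8)
f=viewer.grab_frame("top");cv2.imwrite("pics/i6.png",f["pixels"]);crop(f,(375,125,455,215),"pics/i6b.png",6)
E
```

```text
t: 30.85
eef_pos: [0.5245, -0.2171, 0.1279]
ee_rot: [1.389, 1.563, -0.146]
force: [9.5, 1.4, 3.2]
width: 0.0547
t: 31.85
eef_pos: [0.4486, -0.0347, 0.2426]
ee_rot: [-1.547, 1.571, -3.084]
force: [1.1, 1.5, 0.7]
width: 0.0876
```

View pics/i5.png

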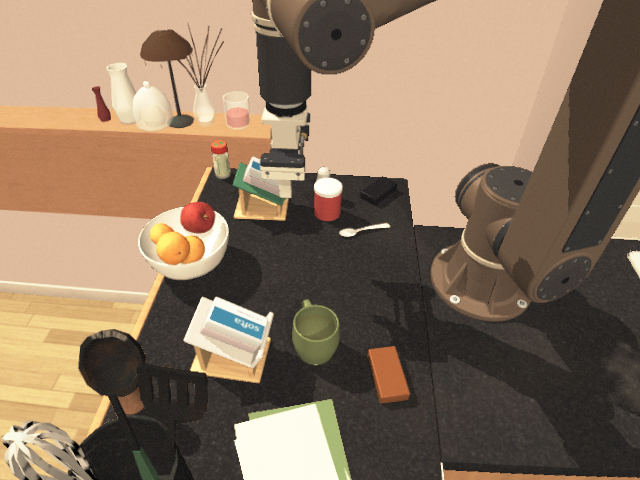

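View pics/i6b.png

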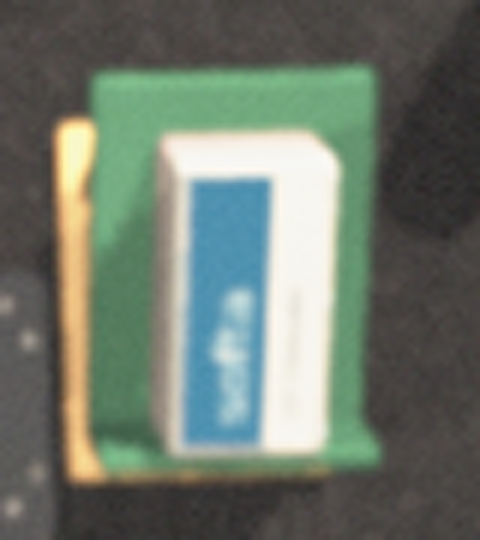

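View pics/i5b.png

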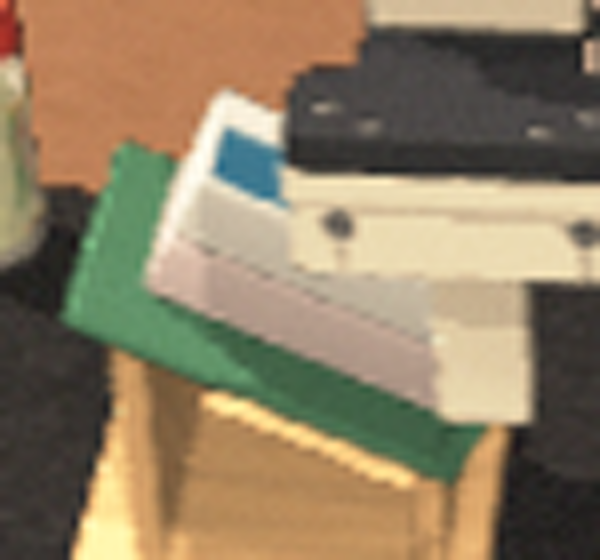

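```bash
python3 -m handwheel '{"gripper":[1,1,1,1,1,1],"travel":[[-0.05,0.12,0.05],[-0.05,0.12,0.05],[-0.05,0.12,0.05],[-0.05,0.12,0.05],[-0.05,0.12,0.05],[-0.05,0.12,0.05]],"spin":[0,0,0,0,0,0]}'; python3 - <<'E'
from packfit import *
from station import arm,viewer
k=lambda u,v:(u/6+375,v/6+125)
print(packfit(GS,48,[(k(180,173),(52.5,27.5)),(k(338,170),(52.5,-27.5)),(k(168,457),(-52.5,27.5)),(k(325,452),(-52.5,-27.5))],"top"))
f=viewer.grab_frame("side");crop(f,(225,145,305,225),"pics/j1.png",7);crop(f,(180,290,280,385),"pics/j2.png",6)
f=viewer.grab_frame("top");cv2.imwrite("pics/j3.png",f["pixels"])
s=arm.get_state();print(s["force"],s["qd"].round(3),s["t"])
E
```

```text
t: 32.55
eef_pos: [0.4248, 0.0235, 0.2667]
ee_rot: [-1.11, 1.569, -2.648]
force: [1.0, -0.3, 0.1]
width: 0.0873
(array([ 4.8824e+01, -6.0100e-01, -5.0000e-03]), array([-0.4, -0.9,  0.3, -1.1,  0. ,  1. ,  0. ,  1.2]))
[-0.71518779 -0.26084021 -0.70000171] [ 0.004 -0.002  0.003 -0.001  0.    -0.002] 32.65
```

View pics/j1.png

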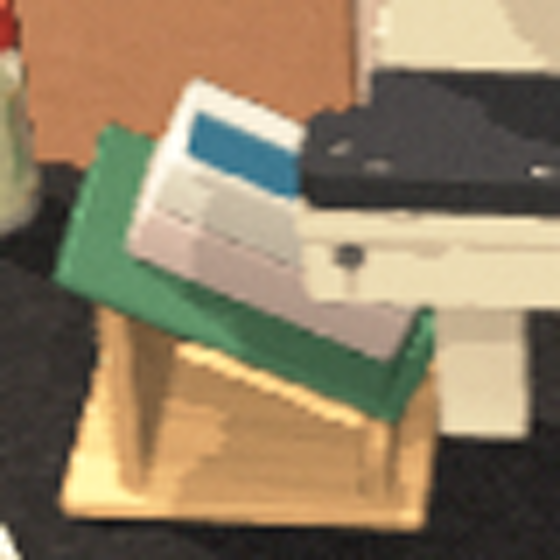

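View pics/j2.png

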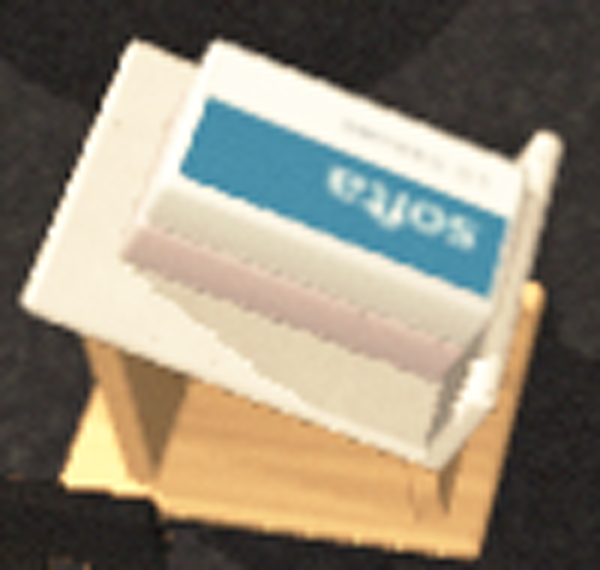

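View pics/j3.png

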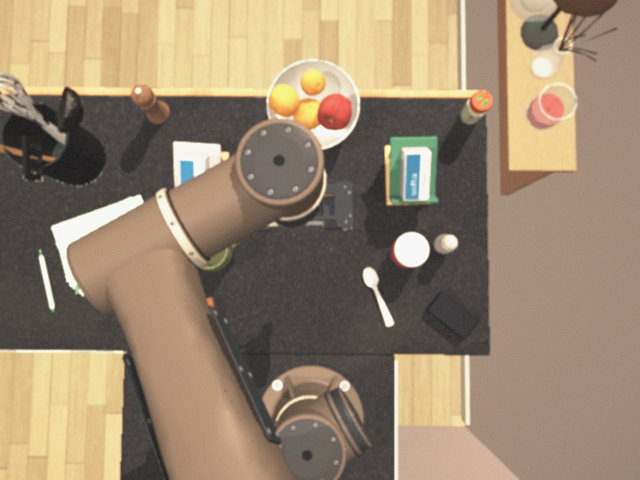

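Both stacks sit flat and square against their ledges, the arm is clear, and the mug, tin and shaker are where they were. Handing in.

```bash
python3 -c "
from station import arm
print(arm.job_done())"
```

```text
the job is handed in; nothing more can be done
None
```

All four packs are dealt and the job was handed in at about 33 s of the 72 s allowed. The order was violet to white, violet to green, blue to white, blue to green. Each pack was gripped across its width at 7 N and pivoted onto the slope. I then drew it down until the ledge pushed back with about 8–10 N along x on the wrist, and released it.

**Final pictures:** each stand holds a blue pack flat on a violet one, ends at the ledge. The arm was still and touching nothing. The sugar tin and salt shaker have not moved, and the mug has not either. In the last top view the arm partly hid the mug, so for it I relied on the side view.

**Position fits:**

| Pack | Along slope (52.5 mm when home) | Off the middle line | Turned from slope |
|---|---|---|---|
| Violet, white stand | 51–52 mm | within 2 mm | under 0.01 rad |
| Violet, green stand | about 49 mm | within 1 mm | under 0.01 rad |
| Blue, green stand | about 49 mm | within 1 mm | under 0.01 rad |
| Blue, white stand | judged by eye, not fitted | – | – |

**Where checks disagreed:** the green-stand readings are about 3.5 mm below the 52.5 mm a pack can physically reach. I put that down to a bias in my fitted stand position. The top and side views of that stand also differed by about 7 mm in y and 4 mm in x.

**Not checked directly:** the force on each ledge was only inferred from the wrist reading. During the white-stand presses the wrist also read about 6–7 N sideways, which I did not explain.

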